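# Release the pulley from the parts dispenser

### The arm

A 6-joint arm with a two-finger parallel gripper is mounted at the origin on the work surface. World frame = base frame: x ahead of the robot, y to its left, z up, the work surface at z = 0. Lengths are in m, angles in degrees, forces in N, time in s.
With the tool pointing down it reaches from about 0.3 to 0.75 m from the base axis. Payload 8.5 kg.
Tool frame: the origin (TCP) lies at the very end of the fingers, on their centre line; the grasp point (between the pads) lies 19 mm behind it; z points along the fingers, y is the line along which they close (so a half turn about z gives the same grasp; the last joint's range is limited). The gripper opens to 85 mm and grips with 20 to 120 N. Pads are 22 mm wide; open, the fingers measure 114 mm over their backs; the gripper's body (76 mm by 85 mm) begins 54 mm behind the grasp point. The pads swing forward as they close: fully open they stand 13 mm farther back than shut.
Start: joints at [63.753, 21.807, 74.336, -0, 83.858, -12.336], TCP at [0.132, 0.534, 0.231] pointing down, gripper open.
Joint ranges: [-178.18, 178.18], [-50.72, 133.34], [12.68, 142.11], [-81.47, 261.47], [9.98, 163.14], [-165.26, 165.26]. Speed limits (degrees/s): [136.94, 136.94, 180, 180, 180, 180].

### API

Orientations are given as a 3x3 rotation matrix whose columns are the frame's x, y, z axes.
In Python, from rig import env, optics, spotter gives the robot as it stands.
- The arm moves only by the shell command python3 -m crank 'ROWS' [FORCE]. ROWS is JSON, one flat list of numbers, 5 for each row, row after row: the finger opening in cm, from 0 to 8.54, then the shift along the tool's x, y, z in cm, then the turn about the tool's z in rad. A call has exactly 8 rows; each row shifts and turns the commanded pose from where the row before left it, along the tool's axes as they then stand; what a row does not reach is not made up. A row lasts 1/12 s, in which the tool goes at most 41.7 mm and 7.16 degrees, less where a joint would pass 70% of its speed; a pose out of reach is approached as far as the arm can. A call is refused whole if a number of a shift passes 4.17 or a number of a turn 0.125, either way. A call with a gripper value outside its range is refused whole. The fingers move at their own pace and stop on an object; FORCE is the grip in N (left out, the last holds). Time passes only in rows, so rows that do not move let the fingers close, or fill a call up. It gives the time, the measured TCP pose, the force, the opening and the grip force at its end, in the units of the state.
- env.observe(): the state, without advancing time (a new reading comes with each control period).
- optics.get_image(name): name is "side" or "top" or "wrist"; returns a dict with "color" (400x640x3 uint8, red, green, blue), "intrinsics" (3x3 intrinsics, pixels), "distortion" ([k1, k2, p1, p2, k3] as OpenCV has them; the pictures are not rectified), "pose" (4x4, takes a point from camera to world coordinates). Camera axes: x right, y up, looking along -z (the intrinsics and any distortion apply to the point x, -y, -z); pixel columns grow to the right and rows downward; lengths in m; the calibration is good to about 2 mm. A picture is of the moment at which its call begins. There is no depth.
- env.close_job(): hands the job in; it is judged then, once.
Trained networks look in a picture, given as the dict that the camera call returned (one of the last four; its "shot" number tells which), for a name from the list of things; names that differ only in an ending like _2 or _b are one class to them, and where a whole thing is asked for, a point or a joint stands for the part that bears it (a point fixed in the world has none). Each returns a list of dicts, best first, with "score" (0 to 1); they miss things now and then, are a little off and sometimes report something else, mostly with a low value. They report only what shows in the picture. A call takes as long as a camera call. They do not tell look-alikes from the thing itself.
- spotter.look_for(picture, query): "at" ([column, row] as shares, 0 to 1, of the picture: columns of its width, rows of its height, amid what is visible of it).
The state is a dict: "time_s": time; "q": joint angles; "qvel": joint speeds; "joint_efforts": joint torques, N m; "position": TCP position; "tool_rot": TCP orientation; "ft_force": force on the tool from outside, world axes, zero at the start; "wrist_torque": the same for the moment, N m; "grip_width": finger opening in m; "gripper_force": force on a finger pad.
Only numpy, scipy, OpenCV 4.12 (cv2) and the standard library are available. Lean on these libraries where they do the work, as an engineer would, in place of code of your own. Each camera call takes 0.05 s, during which the arm holds its last target. There are 200 camera calls.

### The job

The two-lane parts dispenser on the counter holds a grooved pulley in one lane and a plain roller in the other. With the fingertips, press down the outer end of the lever on the pulley's side until its gate lifts and the pulley rolls out into the tray, then let go so that the gate shuts again. Leave the other lever and its roller alone, do not touch or pick up the pulley yourself, and do not disturb the things lying around.

Things in the scene. Friction and masses are not known exactly. Their poses are not given: they have to be found in the camera images.
- dispenser: Red two-lane gravity dispenser, fixed. Origin on the counter midway between the two gates; x points down the lanes (roughly away from the robot), y left, z up. Lanes 50 mm wide, open on top, centred 31 mm left and right, from 130 mm behind the gates (135 mm high there) down to them. Tray with two pockets, walls 53 mm high, from the gates to 130 mm beyond, 132 mm wide.
- pulley: Grooved steel pulley (two 12 mm flanges with a 20 mm wide, 10 mm deep groove between), 32 mm in diameter, 44 mm long, lying across its lane against the gate, centre about 91 mm above the counter. Origin at its centre, y along its axle.
- roller: Plain steel roller without groove, 32 mm in diameter, 44 mm long, lying across its lane against the gate, centre about 91 mm above the counter. Origin at its centre, y along its axle.
- lever_left (a joint): left lever: a steel seesaw bar pivoted 106 mm to the left (+y) of the dispenser's middle, 115 mm above the counter; a black press pad on its outer end, on its inner end a 34 mm wide gate plate closing the left lane. Rad: 0 = gate shut (rest), grows as the pad goes down, 0.55 = stop; the wheel passes above about 0.4. A spring shuts it when let go; the pad takes about 2.5 N at first, 5.5 N at the stop.
- lever_right (a joint): right lever: a steel seesaw bar pivoted 106 mm to the right (-y) of the dispenser's middle, 115 mm above the counter; a black press pad on its outer end, on its inner end a 34 mm wide gate plate closing the right lane. Rad: 0 = gate shut (rest), grows as the pad goes down, 0.55 = stop; the wheel passes above about 0.4. A spring shuts it when let go; the pad takes about 2.5 N at first, 5.5 N at the stop.
- pad_left (a point): Centre of the top face of the black press pad (40 mm along the dispenser's x by 44 mm along y, 8 mm thick) on the outer end of the left lever, about 123 mm above the counter at rest, 80 mm outward of the pivot and 186 mm to the left (+y) of the dispenser's middle; nothing below. Pressed straight down it has dropped about 34 mm at 0.4 rad, 49 mm at the stop.
- pad_right (a point): Centre of the top face of the black press pad (40 mm along the dispenser's x by 44 mm along y, 8 mm thick) on the outer end of the right lever, about 123 mm above the counter at rest, 80 mm outward of the pivot and 186 mm to the right (-y) of the dispenser's middle; nothing below. Pressed straight down it has dropped about 34 mm at 0.4 rad, 49 mm at the stop.
- screwdriver: Bystander: black-handled screwdriver 160 mm long lying on the counter on the robot's side of the left lever. Origin at the middle of its underside.
- spanner: Bystander: steel spanner 150 mm long lying on the counter on the robot's side of the right lever. Origin at the middle of its underside.
- jar: Bystander: clear jar 56 mm in diameter, 75 mm high, beyond the left lever. Origin at the centre of its underside.
- carton: Bystander: closed cardboard carton 100 x 70 x 50 mm, beyond the right lever. Origin at the centre of its underside.
Not all that is in view belongs to the job. Leave any purple look-alike of the roller alone.

How it is judged (in metres and radians):
On the way, in this order (a step that is already met when the one before it is completed fails the run):
1. the fingers press down the outer end of the lever on the pulley's side (((y of pulley in the frame of dispenser above 0 m and value of joint lever_left above 0.25 rad and horizontal distance between the grasp point and pad_left below 0.07 m and contact force between the fingers and lever_left above 0.5 N) or (y of pulley in the frame of dispenser below 0 m and value of joint lever_right above 0.25 rad and horizontal distance between the grasp point and pad_right below 0.07 m and contact force between the fingers and lever_right above 0.5 N))), for 0.04 s.
2. the pulley has rolled into the tray (x of pulley in the frame of dispenser between 0.015 and 0.128 m and y of pulley in the frame of dispenser between -0.066 and 0.066 m and z of pulley in the frame of dispenser below 0.06 m and linear speed of pulley below 0.15 m/s), for 0.2 s.
At the end, for the whole second after the job is handed in: The pulley rests (slower than 30 mm/s) in the dispenser's tray, both levers are back within 0.04 rad of shut, and the roller still waits at rest behind its gate (x of pulley in the frame of dispenser between 0.015 and 0.128 m and y of pulley in the frame of dispenser between -0.066 and 0.066 m and z of pulley in the frame of dispenser below 0.06 m and linear speed of each of pulley, roller below 0.03 m/s and value of joint each of lever_left, lever_right below 0.04 rad and x of roller in the frame of dispenser between -0.06 and 0 m and z of roller in the frame of dispenser above 0.075 m); the robot touches nothing.
It fails at once if the robot touches the pulley or the roller (over 0.5 N) (contact force between any of the fingers, the arm and pulley above 0.5 N or contact force between any of the fingers, the arm and roller above 0.5 N).
It fails at once if the pulley or roller is lifted (centre over 130 mm above the counter) (height (world z) of any of pulley, roller above 0.13 m).
It fails at once if the lever on the roller's side is pressed (over 0.15 rad) ((y of pulley in the frame of dispenser above 0 m and value of joint lever_right above 0.15 rad) or (y of pulley in the frame of dispenser below 0 m and value of joint lever_left above 0.15 rad)).
It fails at once if the screwdriver, spanner, jar or carton is moved by more than 20 mm (distance of any of screwdriver, spanner, jar, carton from where it was at the start of the episode above 0.02 m).
It also fails if it takes over 32 s, if anything falls off the work surface, if the arm or the gripper's body presses on something with over 40 N, if the wrist force passes 120 N, or if a joint passes its speed limit or range.

## Working session

There is one attempt and no reset: what is moved stays moved. The work goes in short steps, Python scripts to look and compute and a shell command to move; the robot and the scene stay as the last step left them, time stands still between calls to the robot, and variables do not carry over. Pictures are saved under pics/ and viewed, at most 10 in all, crops included, and the job is handed in when it is done.

```bash
mkdir -p pics; cat > h.py <<'E'
import numpy as np, cv2
from rig import env, optics, spotter
def ray(p,uv):
    K=np.array(p["intrinsics"]);D=np.array(p["distortion"]);T=np.array(p["pose"])
    a=cv2.undistortPoints(np.array([[uv]],float),K,D)[0,0]
    return T[:3,3],T[:3,:3]@np.array([a[0],-a[1],-1])
def atz(p,uv,z):
    o,d=ray(p,uv);return o+d*(z-o[2])/d[2]
def proj(p,X):
    T=np.array(p["pose"]);c=T[:3,:3].T@(np.array(X)-T[:3,3]);c=c*[1,-1,-1]
    return cv2.projectPoints(c.reshape(1,1,3),np.zeros(3),np.zeros(3),np.array(p["intrinsics"]),np.array(p["distortion"]))[0][0,0]
E
python3 - <<'E'
from h import *
s=env.observe();print(s["time_s"],s["position"],np.round(s["tool_rot"],3).tolist(),s["grip_width"])
Z=dict(dispenser=.08,pulley=.091,roller=.091,pad_left=.123,pad_right=.123,lever_left=.115,lever_right=.115,screwdriver=.01,spanner=.005,jar=.04,carton=.03)
for n in("top","side"):
    p=optics.get_image(n);cv2.imwrite(f"pics/{n}0.png",p["color"][...,::-1])
    for k,z in Z.items():
        for r in spotter.look_for(p,k)[:3]:
            uv=np.array(r["at"])*[640,400];print(n,k,round(r["score"],2),uv.round(),atz(p,uv,z).round(3))
E
```

```text
0.0 [0.1321068  0.53360431 0.23070713] [[-0.971, 0.24, -0.001], [0.24, 0.971, -0.001], [0.0, -0.001, -1.0]] 0.08534914462377033
top dispenser 0.65 [353. 211.] [ 0.527 -0.038  0.08 ]
top dispenser 0.26 [446. 184.] [ 0.595 -0.276  0.08 ]
top pulley 0.47 [346. 217.] [ 0.514 -0.02   0.091]
top roller 0.45 [374. 137.] [ 0.714 -0.093  0.091]
top pad_left 0.67 [290. 202.] [0.55  0.116 0.123]
top pad_right 0.94 [434. 215.] [ 0.515 -0.23   0.123]
top lever_left 0.6 [284. 204.] [0.546 0.13  0.115]
top lever_right 0.63 [431. 215.] [ 0.515 -0.226  0.115]
top screwdriver 0.73 [278. 252.] [0.422 0.158 0.01 ]
top spanner 0.58 [284. 202.] [0.555 0.14  0.005]
top spanner 0.56 [437. 257.] [ 0.404 -0.271  0.005]
top jar 0.61 [274. 148.] [0.699 0.162 0.04 ]
top carton 0.95 [444. 183.] [ 0.602 -0.288  0.03 ]
side dispenser 0.73 [329. 255.] [ 0.508 -0.093  0.08 ]
side pulley 0.75 [319. 219.] [ 0.515 -0.009  0.091]
side roller 0.91 [324. 241.] [ 0.507 -0.066  0.091]
side roller 0.56 [434. 252.] [ 0.686 -0.157  0.091]
side pad_left 0.8 [326. 177.] [0.558 0.076 0.123]
side pad_right 0.73 [349. 311.] [ 0.492 -0.237  0.123]
side lever_left 0.81 [322. 169.] [0.561 0.113 0.115]
side lever_right 0.77 [349. 304.] [ 0.498 -0.221  0.115]
side screwdriver 0.89 [258. 205.] [0.413 0.165 0.01 ]
side screwdriver 0.56 [320. 172.] [0.59  0.235 0.01 ]
side spanner 0.76 [304. 361.] [ 0.417 -0.232  0.005]
side jar 0.76 [367. 171.] [0.69  0.162 0.04 ]
side carton 0.89 [426. 363.] [ 0.595 -0.31   0.03 ]
side carton 0.17 [320. 219.] [0.533 0.05  0.03 ]
```

View pics/top0.png

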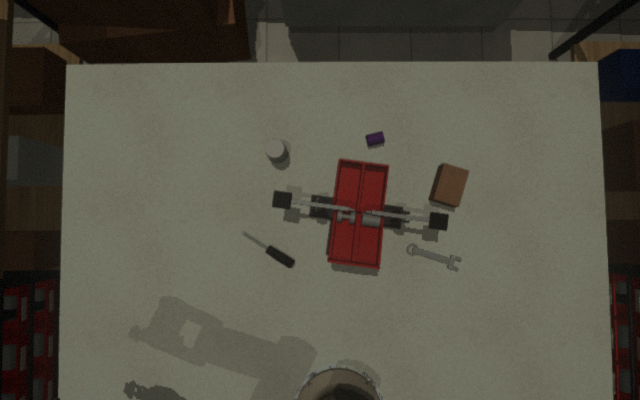

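View pics/side0.png

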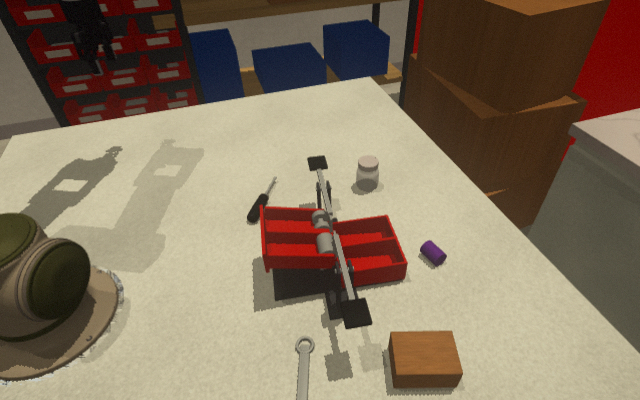

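The top view shows two wheels at the gates: (346,217) in the left lane, narrow in the middle, and (371,220) in the right lane, plain. The side view shows the same pair at (319,219) and (324,241). The purple decoy lies outside at (374,138). The left wheel looks like the grooved pulley, so its pad is the left one, at top (282,199) and side (317,163). I'll confirm with a crop and triangulate the pads.

```bash
python3 - <<'E'
from h import *
ps={n:optics.get_image(n) for n in("top","side")}
a=ps["top"]["color"][185:245,265:455];b=ps["side"]["color"][145:330,250:420]
a=cv2.resize(a,(780,246),interpolation=3);b=cv2.resize(b,None,fx=1.85,fy=1.85,interpolation=3)
c=np.zeros((600,780,3),np.uint8);c[:246]=a;c[250:250+min(350,b.shape[0]),:b.shape[1]]=b[:350]
cv2.imwrite("pics/crop.png",cv2.convertScaleAbs(c[...,::-1],alpha=1.5))
def blob(p,uv,r=14):
    g=p["color"].max(2).astype(float);u,v=uv;m=np.zeros(g.shape,np.uint8);m[v-r:v+r,u-r:u+r]=1
    k=((g<45)&(m>0)).astype(np.uint8);n,l,s,ce=cv2.connectedComponentsWithStats(k)
    i=1+s[1:,4].argmax();return ce[i],s[i]
L={}
for nm,t,s in(("L",(282,199),(317,163)),("R",(438,221),(356,313))):
    A=[];B=[]
    for n,uv in(("top",t),("side",s)):
        c,st=blob(ps[n],uv);o,d=ray(ps[n],c);d/=np.linalg.norm(d);P=np.eye(3)-np.outer(d,d);A.append(P);B.append(P@o)
        print(nm,n,c.round(1),st,atz(ps[n],c,.121).round(4))
    L[nm]=np.linalg.lstsq(np.vstack(A),np.hstack(B),rcond=None)[0];print(nm,L[nm].round(4))
y=L["L"]-L["R"];print(np.linalg.norm(y),np.degrees(np.arctan2(-y[0],y[1])))
E
```

```text
L top [281.9 199.7] [273 191  19  18 270] [0.5563 0.1345 0.121 ]Traceback (most recent call last):
  File "<stdin>", line 15, in <module>
  File "<stdin>", line 10, in blob
ValueError: attempt to get argmax of an empty sequence
```

View pics/crop.png

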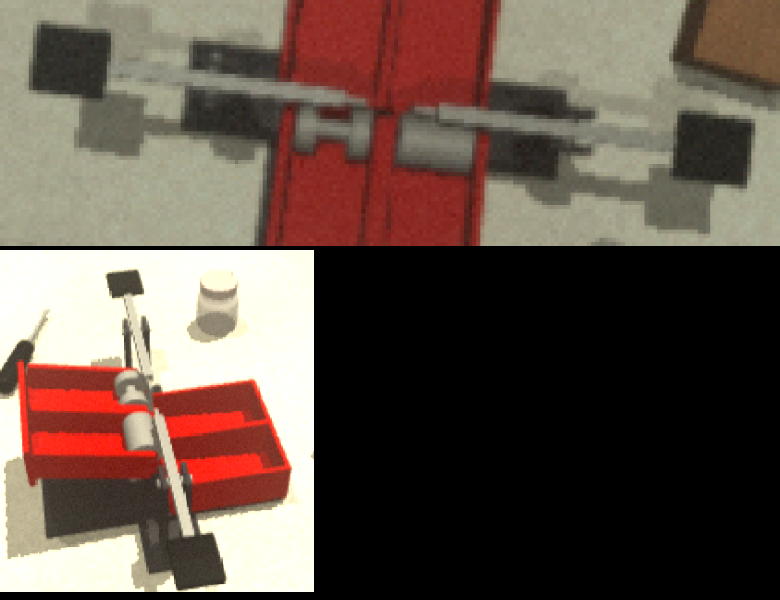

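The crop confirms it: the left wheel (x≈333 in the upper crop) has flanges and a groove, so it is the pulley, and the right one (x≈435) is the plain roller. The left pad is at about (0.556, 0.134). I'll move over it with the fingers closed.

```bash
python3 -m crank '[0,-1.6,-0.9,0,0, 0,-3.2,-1.8,0,0, 0,-3.2,-1.8,0,0, 0,-3.2,-1.8,0,0, 0,-3.2,-1.8,0,0, 0,-3.2,-1.8,0,0, 0,-3.2,-1.8,0,0, 0,-3.2,-1.8,0,0]'
python3 -m crank '[0,-3.2,-1.8,0,0, 0,-3.2,-1.8,0,0, 0,-3.2,-1.8,0,0, 0,-3.2,-1.8,0,0, 0,-3.2,-1.8,0,0, 0,-3.2,-1.8,0,0, 0,-3.2,-1.8,0,0, 0,0,0,0,0]'
python3 - <<'E'
from h import *
s=env.observe();P=np.array(s["position"]);R=np.array(s["tool_rot"]);p=optics.get_image("side");cv2.imwrite("pics/s1.png",cv2.resize(p["color"][100:260,200:456,::-1],None,fx=3,fy=3))
print(P,s["time_s"],s["grip_width"],s["ft_force"],"to pad cm",(R.T@(np.array([.556,.134,.15])-P)*100).round(2))
print("pad c in side",proj(p,[.556,.134,.123]),[atz(p,(317.5,163),.123)])
E
```

```text
time_s: 1.97
position: [0.3337, 0.3437, 0.2315]
tool_rot: [[-0.971, 0.24, 0.0], [0.24, 0.971, 0.0], [-0.0, 0.0, -1.0]]
ft_force: [-0.1, 0.5, 0.9]
grip_width: 0.0
gripper_force: 0.0
time_s: 2.63
position: [0.5237, 0.1647, 0.2307]
tool_rot: [[-0.969, 0.245, 0.001], [0.245, 0.969, -0.001], [-0.001, -0.001, -1.0]]
ft_force: [0.1, 0.6, -0.3]
grip_width: -0.0002
gripper_force: 0.0
[0.52371646 0.16474076 0.23065772] 2.6333 -0.0002164377788275059 [ 0.08718186  0.60676381 -0.29493707] to pad cm [-3.87 -2.18  8.07]
pad c in side [316.89883304 161.53234211] [array([0.55566314, 0.12835739, 0.123     ])]
```

View pics/s1.png

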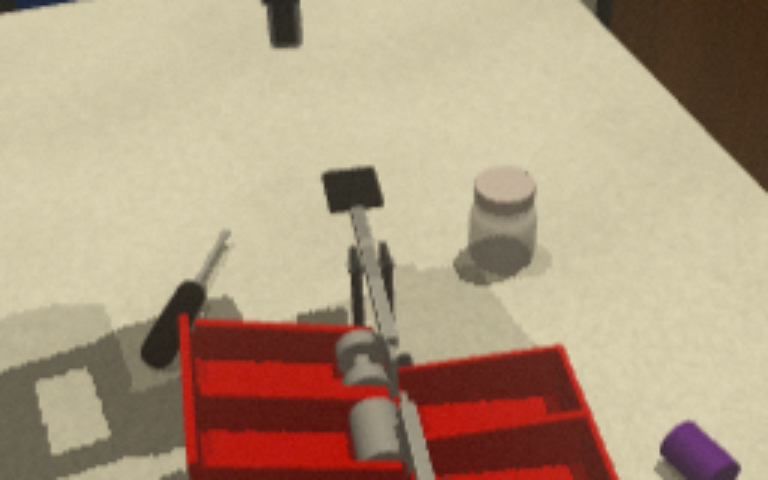

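The fingers are above the left pad and short of it. The pad, at crop (352,190), agrees with my estimate of (0.556, 0.132). Next I move over it and down to z≈0.14.

```bash
python3 -m crank '[0,-1.9,-1.15,0,0, 0,-1.9,-1.15,0,0, 0,0,0,2,0, 0,0,0,3,0, 0,0,0,2.5,0, 0,0,0,1.3,0, 0,0,0,0,0, 0,0,0,0,0]'
python3 - <<'E'
from h import *
p=optics.get_image("side");cv2.imwrite("pics/s2.png",cv2.resize(p["color"][100:260,200:456,::-1],None,fx=3,fy=3))
E
```

```text
time_s: 3.35
position: [0.5508, 0.1381, 0.1436]
tool_rot: [[-0.971, 0.24, -0.001], [0.24, 0.971, 0.0], [0.001, -0.0, -1.0]]
ft_force: [0.9, -0.2, 0.8]
grip_width: -0.0001
gripper_force: 0.0
```

View pics/s2.png

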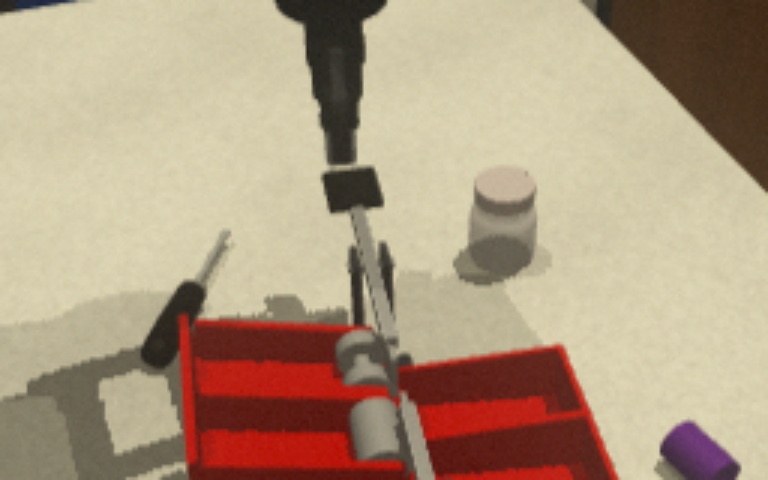

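The closed tips are about 20 mm above the pad and need to go slightly towards the robot's far side and inward. I'll make that correction, then press about 45 mm.

```bash
python3 -m crank '[0,-0.65,-0.55,0,0, 0,0,0,1,0, 0,0,0,1,0, 0,0,0,1.2,0, 0,0,0,1.2,0, 0,0,0,1.2,0, 0,0,0,0.8,0, 0,0,0,0,0]'
python3 - <<'E'
from h import *
p=optics.get_image("side");cv2.imwrite("pics/s3.png",cv2.resize(p["color"][100:260,200:456,::-1],None,fx=3,fy=3))
E
```

```text
time_s: 4.07
position: [0.5564, 0.1307, 0.0786]
tool_rot: [[-0.971, 0.241, 0.0], [0.241, 0.971, 0.0], [-0.0, 0.0, -1.0]]
ft_force: [-1.1, 2.4, 4.6]
grip_width: 0.0001
gripper_force: 2.4
```

View pics/s3.png

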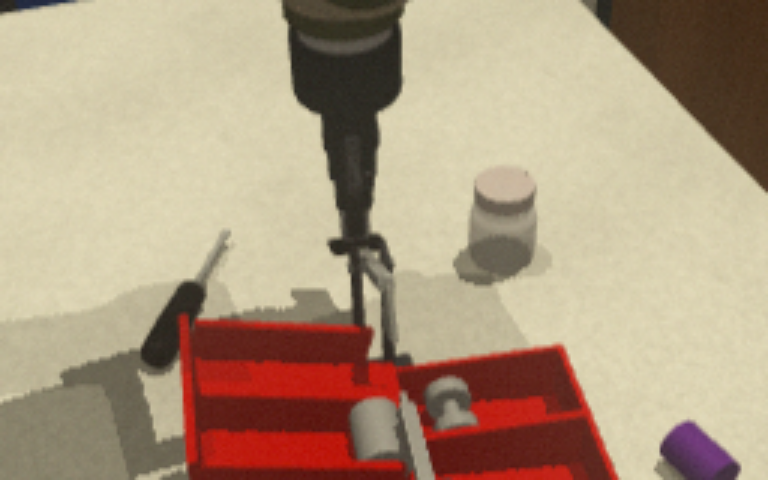

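The gate is up and the pulley is rolling through into the tray at crop (448,402). The roller is still in place. I'll hold briefly, then let go and rise.

```bash
python3 -m crank '[0,0,0,0,0, 0,0,0,0,0, 0,0,0,0,0, 0,0,0,0,0, 0,0,0,0,0, 0,0,0,0,0, 0,0,0,0,0, 0,0,0,0,0]'
python3 -m crank '[0,0,0,-0.8,0, 0,0,0,-1.2,0, 0,0,0,-1.2,0, 0,0,0,-1.2,0, 0,0,0,-1.5,0, 0,0,0,-3,0, 0,0,0,-3,0, 0,0,0,0,0]'
python3 -m crank '[0,0,0,0,0, 0,0,0,0,0, 0,0,0,0,0, 0,0,0,0,0, 0,0,0,0,0, 0,0,0,0,0, 0,0,0,0,0, 0,0,0,0,0]'
python3 - <<'E'
from h import *
p=optics.get_image("side");cv2.imwrite("pics/s4.png",cv2.resize(p["color"][100:260,200:456,::-1],None,fx=3,fy=3))
q=optics.get_image("side")
for k in("pulley","roller"):
  for z in (p,q): print(k,[(r["score"],np.array(r["at"])*[640,400]) for r in spotter.look_for(z,k)[:2]])
E
```

```text
time_s: 4.78
position: [0.5563, 0.1308, 0.0793]
tool_rot: [[-0.971, 0.24, 0.0], [0.24, 0.971, 0.0], [-0.0, 0.0, -1.0]]
ft_force: [2.0, 4.5, 3.3]
grip_width: 0.0
gripper_force: 2.6
time_s: 5.45
position: [0.5579, 0.13, 0.2041]
tool_rot: [[-0.971, 0.241, 0.009], [0.241, 0.971, -0.001], [-0.009, 0.001, -1.0]]
ft_force: [0.3, 0.0, 1.5]
grip_width: 0.0002
gripper_force: 0.0
time_s: 6.12
position: [0.5562, 0.1306, 0.1981]
tool_rot: [[-0.971, 0.24, -0.0], [0.24, 0.971, -0.0], [0.0, -0.0, -1.0]]
ft_force: [-0.3, -0.0, 0.9]
grip_width: -0.0
gripper_force: 0.0
pulley [(0.53, array([377.984, 231.2  ]))]
pulley [(0.52, array([376.384, 232.2  ]))]
roller [(0.63, array([322.176, 242.8  ])), (0.58, array([348.608, 308.8  ]))]
roller [(0.79, array([432.192, 251.92 ])), (0.67, array([323.008, 242.   ]))]
```

View pics/s4.png

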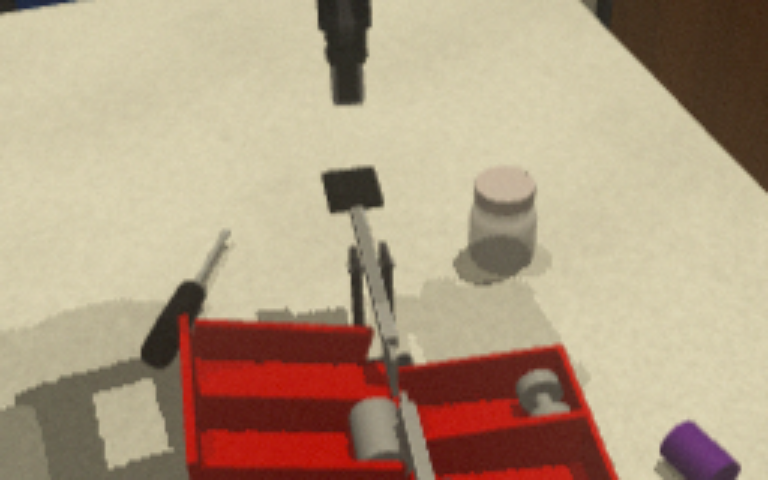

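The pulley is at the far end of the left tray pocket, crop (542,392). The lever is back at rest, the roller is still waiting, and the arm is clear. I'll let it settle a little longer, check that the pulley is still, and hand in.

```bash
for i in 1; do python3 -m crank '[0,0,0,0,0, 0,0,0,0,0, 0,0,0,0,0, 0,0,0,0,0, 0,0,0,0,0, 0,0,0,0,0, 0,0,0,0,0, 0,0,0,0,0]' >/dev/null; done
python3 - <<'E'
from h import *
a=optics.get_image("side")["color"].astype(int)
for _ in range(10): b=optics.get_image("side")["color"].astype(int)
o=cv2.imread("pics/s4.png")[1::3,1::3,::-1].astype(int)
f=lambda i:i[215:245,365:395]
d1=abs(f(a)-f(b)).mean();d2=abs(f(b)-o[115:145,165:195]).mean();d3=abs(a[300:330,150:180]-b[300:330,150:180]).mean()
print(d1,d2,d3)
if d1<2*d3+3 and d2<2*d3+3: print(env.close_job())
E
```

```text
2.3914814814814815 2.4722222222222223 1.7055555555555555
the job is handed in; nothing more can be done
None
```

The job is handed in: I pressed the left lever, the pulley rolled into the tray and came to rest, the gate shut again, and the roller and the things in view of the last camera check (screwdriver and jar) were left undisturbed.

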